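# Spring check of a scanner mirror's tilt plate

## Robot

A 6-joint arm with a two-finger parallel gripper is mounted at the origin on a cart in front of the work surface, level with it; the furniture and walls round the work are solid. World frame = base frame: x ahead of the robot, y to its left, z up, the work surface at z = 0. Lengths are in m, angles in rad, forces in N, time in s.
With the tool pointing down it reaches from about 0.275 to 0.725 m from the base axis. Payload 5.6 kg.
Tool frame: the origin (TCP) lies at the very end of the fingers, on their centre line; the grasp point (between the pads) lies 19 mm behind it; z points along the fingers, y is the line along which they close (so a half turn about z gives the same grasp; the last joint's range is limited). The gripper opens to 85 mm and grips with 20 to 120 N. Pads are 22 mm wide; open, the fingers measure 114 mm over their backs; the gripper's body (76 mm by 85 mm) begins 54 mm behind the grasp point. The pads swing forward as they close: fully open they stand 13 mm farther back than shut.
Start: joints at [-0.888, 0.255, 0.108, 0, -1.424, -0.285], TCP at [0.213, -0.507, 0.231] pointing down, gripper open.
Joint ranges: [-2.95, 2.95], [-1.21, 1.97], [-1.09, 1.5], [-2.87, 1.71], [-2.94, -0.07], [-3.05, 3.05]. Speed limits (rad/s): [2.57, 2.57, 3.14, 3.14, 3.14, 3.14].

## Interface

Orientations are given as a unit quaternion [w, x, y, z].
In Python, from bench import bot, imaging gives the robot as it stands.
- The arm moves only by the shell command python3 -m handwheel 'ROWS' [FORCE]. ROWS is JSON, one flat list of numbers, 7 for each row, row after row: the closure in counts, from 0 (fully open) to 255 (shut), then the shift along the tool's x, y, z in m, then the turn, a rotation vector about the tool's x, y, z in degrees. In form: [jaw, tx, ty, tz, rx, ry, rz, jaw, tx, ty, tz, rx, ry, rz, ...]. A call has 1 to 8 rows; each row is the pose to reach, as a shift and turn from the pose commanded when the call began, along the tool's axes at that moment; what a row does not reach only later rows make up. A row lasts 1/8 s, in which the tool goes at most 62.5 mm and 10.7 degrees, less where a joint would pass 70% of its speed; a pose out of reach is approached as far as the arm can. A call with a gripper value outside its range is refused whole. The fingers move at their own pace and stop on an object; FORCE is the grip in N (left out, the last holds). Time passes only in rows, so rows that repeat a pose let the fingers close. It gives the time, the measured TCP pose, the force, the opening and the grip force at its end, in the units of the state.
- bot.get_obs(): the state, without advancing time (a new reading comes with each control period).
- imaging.grab_frame(name): name is "side" or "top" or "wrist"; returns a dict with "frame" (400x640x3 uint8, blue, green, red), "depth" (400x640 float32, m along the optical axis (not along the pixel's ray), 0 where there is no reading), "K" (3x3 intrinsics, pixels), "origin" and "rotation" of the camera in the world. Camera axes: x right, y down, z forward; pixel columns grow to the right and rows downward; lengths in m; the calibration is good to about 2 mm. A picture is of the moment at which its call begins.
- bot.finish_job(): hands the job in; it is judged then, once.
The state is a dict: "time": time; "joint_positions": joint angles; "qd": joint speeds; "effort": joint torques, N m; "tool_pos": TCP position; "ee_rot": TCP orientation; "force": force on the tool from outside, world axes, zero at the start; "wrist_torque": the same for the moment, N m; "width": opening from 0.0 (shut) to 1.0 (fully open); "grasp_force": force on a finger pad.
Only numpy, scipy, OpenCV 4.12 (cv2) and the standard library are available. Lean on these libraries where they do the work, as an engineer would, in place of code of your own. Each camera call takes 0.05 s, during which the arm holds its last target. There are 200 camera calls.

## Task

Check the spring of the scanner's round mirror: with shut fingertips press down the black button on the near corner of its tilt plate until the pointer stands level with the index mark on its scale, hold it there for about a second without running well past the mark, then release it so the plate springs back level. Only press: do not grip, lift or shift the mount or its index, and leave the square mirror and the things standing about alone.

Things in the scene. Friction and masses are not known exactly. Their poses are not given: they have to be found in the camera images.
- round_mount_base (a point): Underside of the round-mirror mount, below its pivot axis. Loose, about 1.8 kg: grey steel cross-shaped foot 14 mm thick, x -80 to +116 mm, 156 mm wide. Axes: x from press corner to scale (within 20 degrees of straight away from the robot), z up. Pivot posts at y = +-73 mm, 72 mm high; white upright scale at x = 100 mm, 44 mm wide, 124 mm high
- round_mount_plate (a joint): Tilt (rad) of that mount's aluminium plate with its round mirror: 0 level at rest, grows as its button is pressed, stop 0.5. A 90 mm square, 8 mm thick, set cornerwise, turning about the mount's y axis 62 mm above the table. Spring-backed: pressing the button takes about 2 N to start, 7 N at 0.3 rad; springs back level when let go
- round_mount_pad (a point): Top of the low domed black press button (22 mm across) on the near corner of the round-mirror plate, at mount x = -62 mm, 74 mm above the table at rest (12 mm above pivot level); moves with the plate. Press it straight down; the space above is free
- round_mount_tip (a point): Tip of the dark steel pointer of the round-mirror plate, 93 mm behind the pivot axis, 62 mm above the table at rest; it RISES as the button goes down: rise = 93 mm x sin(tilt), 1.5 times the button's drop (62 mm x sin(tilt))
- round_mount_mark (a point): Point of the sliding index on the round-mirror mount's scale, the mark for its pointer: a dark steel pointed finger facing the pointer tip from the other side, 12 to 32 mm above the pointer's rest height (scale lines are 10 mm apart). Its rider is stiff (15 N) and is not to be moved
- square_mount_base (a point): Underside of the square-mirror mount, below its pivot axis. Loose, about 1.8 kg: grey steel cross-shaped foot 14 mm thick, x -80 to +116 mm, 156 mm wide. Axes: x from press corner to scale (within 20 degrees of straight away from the robot), z up. Pivot posts at y = +-73 mm, 72 mm high; white upright scale at x = 100 mm, 44 mm wide, 124 mm high
- square_mount_plate (a joint): Tilt (rad) of that mount's aluminium plate with its square mirror: 0 level at rest, grows as its button is pressed, stop 0.5. A 90 mm square, 8 mm thick, set cornerwise, turning about the mount's y axis 62 mm above the table. Spring-backed: pressing the button takes about 2 N to start, 7 N at 0.3 rad; springs back level when let go
- square_mount_pad (a point): Top of the low domed black press button (22 mm across) on the near corner of the square-mirror plate, at mount x = -62 mm, 74 mm above the table at rest (12 mm above pivot level); moves with the plate. Press it straight down; the space above is free
- square_mount_tip (a point): Tip of the dark steel pointer of the square-mirror plate, 93 mm behind the pivot axis, 62 mm above the table at rest; it RISES as the button goes down: rise = 93 mm x sin(tilt), 1.5 times the button's drop (62 mm x sin(tilt))
- square_mount_mark (a point): Point of the sliding index on the square-mirror mount's scale, the mark for its pointer: a dark steel pointed finger facing the pointer tip from the other side, 12 to 32 mm above the pointer's rest height (scale lines are 10 mm apart). Its rider is stiff (15 N) and is not to be moved
- tin: Bystander: round biscuit tin, 66 mm across, 57 mm high, origin centre of underside, loose, between the mounts
- tags: Bystander: banded stack of gift tags, 88x57x17 mm, loose, origin on underside
- measure: Bystander: tape measure 32x69x58 mm standing upright, loose, origin on underside
- stamp: Bystander: date stamp with a turned wooden handle, 30x50x87 mm high, loose, origin on underside

How it is judged:
On the way:
1. fingers press the round mirror's plate so that its pointer stands within 5 mm (half a scale division) of the height of the index mark, for 0.5 s (z of round_mount_tip in the frame of round_mount_mark between -0.005 and 0.005 m and contact force between the fingers and round_mount_plate above 0.5 N), for 0.5 s.
At the end, for the whole second after the job is handed in: After the press to the mark, both plates are sprung back level (tilt under 0.03 rad), both mounts and their index marks stand within 10 mm of where they were, and the bystanders within 25 mm of theirs (value of joint each of round_mount_plate, square_mount_plate below 0.03 rad and distance of each of round_mount_base, square_mount_base, round_mount_mark, square_mount_mark from where it was at the start of the episode below 0.01 m and distance of each of tin, tags, measure, stamp from where it was at the start of the episode below 0.025 m); the robot touches nothing.
It fails at once if the pointer is driven past the index mark by a whole scale division (10 mm) (z of round_mount_tip in the frame of round_mount_mark above 0.01 m).
It fails at once if the square mirror's plate is pressed (value of joint square_mount_plate above 0.06 rad).
It fails at once if a mount is lifted, carried or shoved (10 mm), or lifted off the table by 6 mm (distance of any of round_mount_base, square_mount_base from where it was at the start of the episode above 0.01 m or height (world z) of any of round_mount_base, square_mount_base above 0.006 m).
It fails at once if a bystander is lifted or knocked away (25 mm) (distance of any of tin, tags, measure, stamp from where it was at the start of the episode above 0.025 m).
It fails at once if an index is shifted, alone or with its mount, by more than 10 mm (distance of any of round_mount_mark, square_mount_mark from where it was at the start of the episode above 0.01 m).
It also fails if it takes over 38 s, if anything falls off the work surface, if the arm or the gripper's body presses on something with over 40 N, if the wrist force passes 120 N, or if a joint passes its speed limit or range.

## Working session

There is one attempt and no reset: what is moved stays moved. The work goes in short steps, Python scripts to look and compute and a shell command to move; the robot and the scene stay as the last step left them, time stands still between calls to the robot, and variables do not carry over. Pictures are saved under pics/ and viewed, at most 10 in all, crops included, and the job is handed in when it is done.

```bash
mkdir -p pics; python3 - <<'E'
from bench import bot, imaging
import cv2, numpy as np
for n in ("top","side"):
    f=imaging.grab_frame(n); cv2.imwrite(f"pics/{n}0.png",f["frame"]); np.savez(f"/tmp/{n}0.npz",**f)
    print(n,f["K"].tolist(),np.round(f["origin"],4),np.round(f["rotation"],4).tolist())
o=bot.get_obs(); print(o["time"],o["tool_pos"],o["ee_rot"],o["force"],o["width"])
E
```

```text
top [[363.2519742009806, 0.0, 321.3677145821661], [0.0, 363.2519742009806, 201.26249596951456], [0.0, 0.0, 1.0]] [0.3113 0.1392 1.106 ] [-0.069, 0.7085, -0.7001, 0.056]
side [[498.8675499845194, 0.0, 310.0109244786931], [0.0, 498.8675499845194, 197.49859760664748], [0.0, 0.0, 1.0]] [-0.1398  1.1124  1.1386] [0.1122, -0.2704, 0.8768, -0.3815]
0.1 [ 0.21291606 -0.50662016  0.23049139] [-2.15659606e-04 -1.97556060e-01  9.80291201e-01  8.47075299e-04] [-0.3811772   0.67165838  0.26844251] 1.0007365548172005
```

View pics/top0.png

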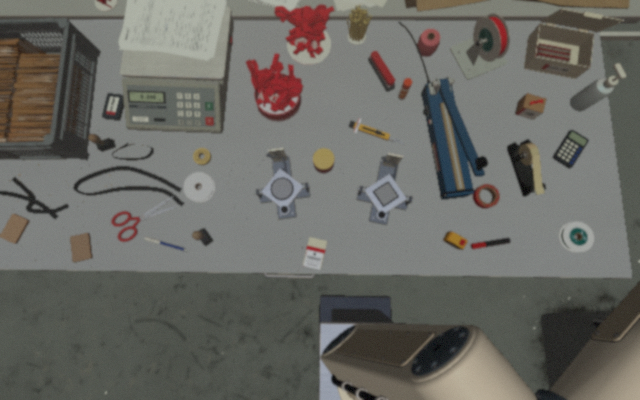

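View pics/side0.png

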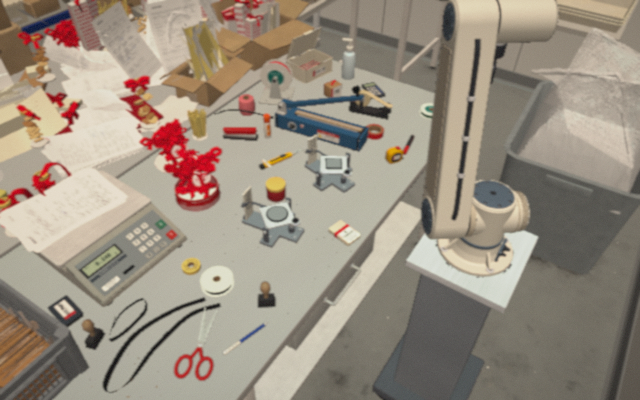

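```bash
cat > h.py <<'E'
import numpy as np, cv2
from scipy.spatial.transform import Rotation as R
def rot(q): return R.from_quat(np.roll(np.array(q),-1)) # wxyz
def ray(f,uv):
    K=f["K"]; d=np.array([(uv[0]-K[0,2])/K[0,0],(uv[1]-K[1,2])/K[1,1],1.]); return rot(f["rotation"]).apply(d)
def onplane(f,uv,z):
    d=ray(f,uv); o=np.array(f["origin"]); return o+d*(z-o[2])/d[2]
def tri(f1,p1,f2,p2):
    d1,d2=ray(f1,p1),ray(f2,p2); o1,o2=np.array(f1["origin"]),np.array(f2["origin"])
    s=np.linalg.lstsq(np.c_[d1,-d2],o2-o1,rcond=None)[0]; a,b=o1+s[0]*d1,o2+s[1]*d2
    return (a+b)/2,np.linalg.norm(a-b)
def blob(mask,box):
    x0,y0,x1,y1=box; n,l,s,c=cv2.connectedComponentsWithStats(mask[y0:y1,x0:x1].astype(np.uint8))
    return [(int(s[i,4]),np.round(c[i]+[x0,y0],2).tolist()) for i in range(1,n)]
E
python3 - <<'E'
from h import *
f=dict(np.load("/tmp/top0.npz")); g=f["frame"].max(2)
b=blob(g<50,(270,200,297,220)); print(b)
for a,c in b: print(onplane(f,c,.074))
print("mirror(282,188)",onplane(f,(282,188),.068), "scale",onplane(f,(276,152),.124), "sq button",onplane(f,(383,213),.074))
crop=f["frame"][140:230,240:340]; cv2.imwrite("pics/c0.png",cv2.resize(crop,None,fx=6,fy=6,interpolation=cv2.INTER_CUBIC))
E
```

```text
[(6, [284.5, 209.0])]
[0.47201105 0.26550319 0.074     ]
mirror(282,188) [0.5350797  0.27552689 0.068     ] scale [0.62667684 0.28852778 0.124     ] sq button [ 0.4634775  -0.01725287  0.074     ]
```

View pics/c0.png

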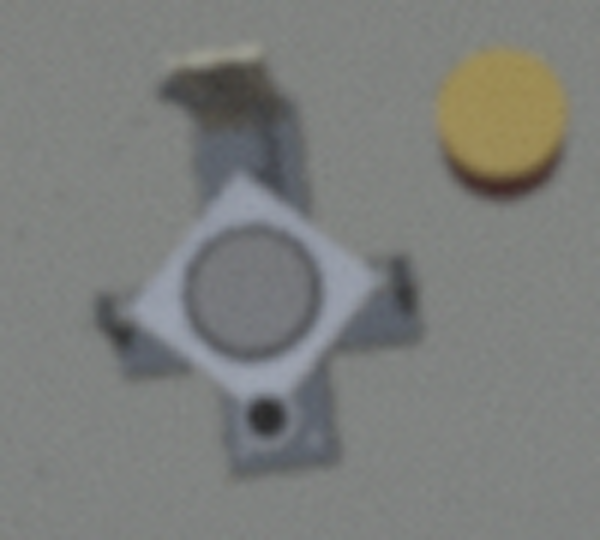

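```bash
python3 - <<'E'
from h import *
from bench import bot, imaging
o=bot.get_obs(); f=imaging.grab_frame("wrist"); T=rot(o["ee_rot"]); p=o["tool_pos"]
print("cam in tool",T.inv().apply(np.array(f["origin"])-p), (T.inv()*rot(f["rotation"])).as_matrix().round(3).tolist(), f["K"][0,0])
print("tool axes",T.as_matrix().round(4).tolist())
for t in [(0.36,0.275,0.2),(0.47,0.266,0.11)]: print(t,T.inv().apply(np.array(t)-p).round(4))
E
```

```text
cam in tool [ 0.07864193  0.00078486 -0.14291664] [[0.001, -0.951, -0.308], [1.0, 0.001, -0.0], [0.001, -0.308, 0.951]] 334.57587016356075
tool axes [[-0.9219, -0.3873, -0.0008], [-0.3873, 0.9219, 0.0016], [0.0001, 0.0017, -1.0]]
(0.36, 0.275, 0.2) [-0.4383  0.6636  0.0316]
(0.47, 0.266, 0.11) [-0.5363  0.6125  0.1215]
```

```bash
python3 -m handwheel '[0,-0.26,0.314,0,0,0,0, 0,-0.26,0.314,0,0,0,0, 0,-0.26,0.314,0,0,0,0, 0,-0.26,0.314,0,0,0,0, 0,-0.26,0.314,0,0,0,0, 0,-0.26,0.314,0,0,0,0, 0,-0.26,0.314,0,0,0,0]' && python3 -m handwheel '[0,-0.26,0.314,0,0,0,14.6, 0,-0.26,0.314,0,0,0,14.6, 0,-0.26,0.314,0,0,0,14.6, 0,-0.26,0.314,0,0,0,14.6, 0,-0.26,0.314,0,0,0,14.6, 0,-0.26,0.314,0,0,0,14.6, 0,-0.26,0.314,0,0,0,14.6, 0,-0.26,0.314,0,0,0,14.6]'
```

```text
time: 1.02
tool_pos: [0.3312, -0.1145, 0.2314]
ee_rot: [0.0, -0.199, 0.98, 0.0]
force: [2.1, 0.3, 0.5]
width: 1.001
grasp_force: 0.0
time: 2.02
tool_pos: [0.4492, 0.2758, 0.2295]
ee_rot: [-0.001, -0.073, 0.997, -0.001]
force: [0.1, 0.0, -0.2]
width: 1.005
grasp_force: 0.0
```

```bash
python3 -m handwheel '[0,-0.07,0,0.05,0,-10,0, 0,-0.07,0,0.05,0,-20,0, 0,-0.07,0,0.05,0,-30,0, 0,-0.07,0,0.05,0,-36,0, 0,-0.07,0,0.05,0,-36,0]'; python3 - <<'E'
from bench import imaging
import cv2, numpy as np
f=imaging.grab_frame("wrist"); cv2.imwrite("pics/w1.png",f["frame"]); np.savez("/tmp/w1.npz",**f)
E
```

```text
time: 2.65
tool_pos: [0.5197, 0.2776, 0.1867]
ee_rot: [0.3, -0.072, 0.951, 0.021]
force: [1.2, -0.4, -0.3]
width: 1.002
grasp_force: 0.0
```

View pics/w1.png

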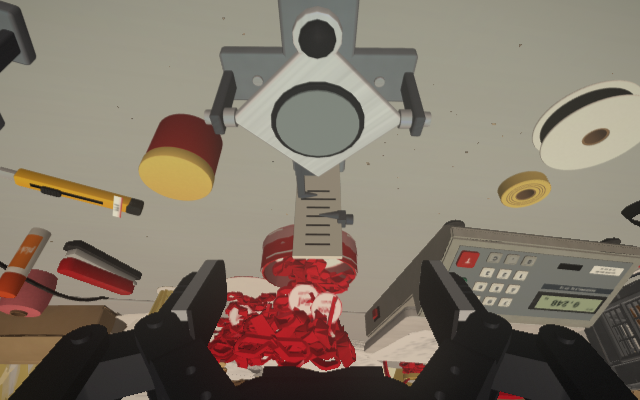

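```bash
python3 - <<'E'
from h import *
f=dict(np.load("/tmp/w1.npz")); c=f["frame"][155:265,270:370]
cv2.imwrite("pics/w1c.png",cv2.resize(c,None,fx=5.4,fy=5.4,interpolation=cv2.INTER_CUBIC))
b=blob(f["frame"].max(2)<60,(290,10,345,65)); print(b,[onplane(f,c,.072).round(4).tolist() for a,c in b if a>50])
E
```

```text
[(1070, [316.98, 38.58])] [[0.4716, 0.2674, 0.072]]
```

View pics/w1c.png

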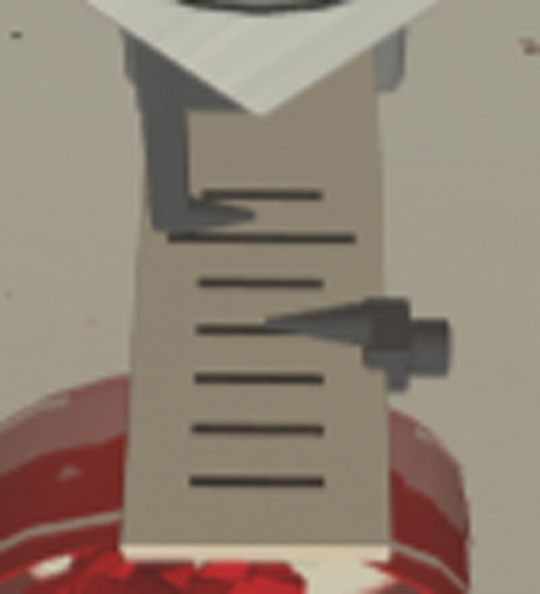

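```bash
python3 - <<'E'
from h import *
f=dict(np.load("/tmp/w1.npz")); o=f["origin"]; y=np.radians(8.2); n=np.array([np.cos(y),np.sin(y),0]); m=np.array([.533,.2762,0])
def vert(uv,x): d=ray(f,uv); return o+d*((m+n*x-o)@n)/(d@n)
P={"tip":(316.9,194.6),"mark":(319.1,214.6)}
for i,v in enumerate((195,239,283,329,379,429,482)): print("line",i,vert((270+260/5.4,155+v/5.4),.0985).round(4))
for k,uv in P.items():
    for x in (.090,.093,.096): print(k,x,vert(uv,x).round(4))
D=f["depth"]
for k,(u,v) in {"tip":(313,194.6),"mark":(325,215),"markbase":(340,216),"scale":(318,222),"scale2":(318,203)}.items():
    u,v=int(u),int(round(v)); d=D[v,u]; p=o+d*ray(f,(u,v)); print(k,d,p.round(4),"mount x",round(float((p-m)@n),4))
print(o)
E
```

```text
line 0 [0.6305 0.2904 0.056 ]
line 1 [0.6305 0.2905 0.0659]
line 2 [0.6304 0.2906 0.0755]
line 3 [0.6304 0.2908 0.0852]
line 4 [0.6304 0.2909 0.0953]
line 5 [0.6304 0.291  0.1051]
line 6 [0.6304 0.2911 0.115 ]
tip 0.09 [0.6222 0.2882 0.0668]
tip 0.093 [0.6252 0.2886 0.0645]
tip 0.096 [0.6282 0.2889 0.0622]
mark 0.09 [0.6219 0.2905 0.0895]
mark 0.093 [0.6248 0.2909 0.0875]
mark 0.096 [0.6278 0.2913 0.0854]
tip 0.3194959 [0.6269 0.285  0.0641] mount x 0.0942
mark 0.30801994 [0.6272 0.2967 0.0857] mount x 0.0961
markbase 0.30906788 [0.6265 0.3106 0.0858] mount x 0.0975
scale 0.31084046 [0.6344 0.2912 0.0893] mount x 0.1025
scale2 0.32374382 [0.6342 0.2909 0.0676] mount x 0.1022
[0.37489392 0.25681671 0.25860542]
```

```bash
cat > go.py <<'E'
import sys; from h import *; from bench import bot
o=bot.get_obs(); T=rot(o["ee_rot"]); t=np.array([float(a) for a in sys.argv[1:4]])
y=np.radians(8.2); X=-np.array([np.cos(y),np.sin(y),0]); Z=np.array([0,0,-1.]); G=R.from_matrix(np.c_[X,np.cross(Z,X),Z])
print(o["time"],np.round(o["tool_pos"],4),"shift",T.inv().apply(t-o["tool_pos"]).round(4),"turn",(T.inv()*G).as_rotvec(degrees=True).round(2),"F",np.round(o["force"],2),"w",round(o["width"],3))
E
python3 go.py .4716 .2674 .115
```

```text
2.7 [0.5208 0.2787 0.1881] shift [ 0.0832 -0.0037  0.0309] turn [ 0.   35.03  0.41] F [ 0.21  0.16 -0.32] w 0.999
```

```bash
python3 -m handwheel '[255,0.083,-0.004,0.031,0,9,0, 255,0.083,-0.004,0.031,0,18,0, 255,0.083,-0.004,0.031,0,27,0, 255,0.083,-0.004,0.031,0,35,0.4, 255,0.083,-0.004,0.031,0,35,0.4, 255,0.083,-0.004,0.031,0,35,0.4, 255,0.083,-0.004,0.031,0,35,0.4]' 20; python3 go.py .4716 .2674 .08
```

```text
time: 3.58
tool_pos: [0.4722, 0.2694, 0.116]
ee_rot: [0.001, -0.072, 0.997, 0.001]
force: [0.3, -0.9, -0.2]
width: 0.002
grasp_force: 0.0
3.575 [0.4722 0.2694 0.116 ] shift [ 0.0009 -0.002   0.036 ] turn [0.15 0.1  0.03] F [ 0.34 -0.85 -0.16] w 0.002
```

Go to just above the button, then creep to find contact.

```bash
python3 -m handwheel '[255,0.001,-0.002,0.018,0,0,0, 255,0.001,-0.002,0.036,0,0,0, 255,0.001,-0.002,0.036,0,0,0, 255,0.001,-0.002,0.036,0,0,0]'; python3 -m handwheel '[255,0,0,0.004,0,0,0, 255,0,0,0.004,0,0,0]';  python3 -m handwheel '[255,0,0,0.003,0,0,0, 255,0,0,0.003,0,0,0]'; python3 -m handwheel '[255,0,0,0.003,0,0,0, 255,0,0,0.003,0,0,0]'
```

```text
time: 4.08
tool_pos: [0.4724, 0.2676, 0.0808]
ee_rot: [0.001, -0.072, 0.997, 0.001]
force: [0.3, 1.1, -0.3]
width: 0.0
grasp_force: 0.0
time: 4.32
tool_pos: [0.4722, 0.2674, 0.0759]
ee_rot: [0.001, -0.071, 0.997, 0.001]
force: [-0.2, 0.3, -0.2]
width: 0.001
grasp_force: 0.0
time: 4.58
tool_pos: [0.4725, 0.2675, 0.073]
ee_rot: [0.001, -0.071, 0.997, 0.001]
force: [-0.4, 0.0, 2.0]
width: -0.001
grasp_force: 1.1
time: 4.82
tool_pos: [0.4722, 0.2674, 0.0697]
ee_rot: [0.001, -0.071, 0.997, 0.001]
force: [-1.2, 0.8, 2.3]
width: 0.001
grasp_force: 1.6
```

```bash
python3 -m handwheel '[255,0,0,0.004,0,0,0, 255,0,0,0.007,0,0,0, 255,0,0,0.009,0,0,0, 255,0,0,0.009,0,0,0]'; python3 - <<'E'
from h import *
from bench import imaging
S=imaging.grab_frame("side"); W=imaging.grab_frame("wrist"); np.savez("/tmp/s2.npz",**S); np.savez("/tmp/w2.npz",**W)
s0=dict(np.load("/tmp/side0.npz"))["frame"][180:245,240:310]; s=S["frame"][180:245,240:310]
s=np.hstack([cv2.resize(i,None,fx=5.5,fy=5.5,interpolation=cv2.INTER_CUBIC) for i in (s0,s)])
cv2.imwrite("pics/s2.png",s)
cv2.imwrite("pics/w2.png",W["frame"])
E
```

```text
time: 5.32
tool_pos: [0.4721, 0.2674, 0.0607]
ee_rot: [0.0, -0.071, 0.997, 0.001]
force: [-4.5, 0.4, 6.5]
width: 0.001
grasp_force: 2.8
```

View pics/s2.png

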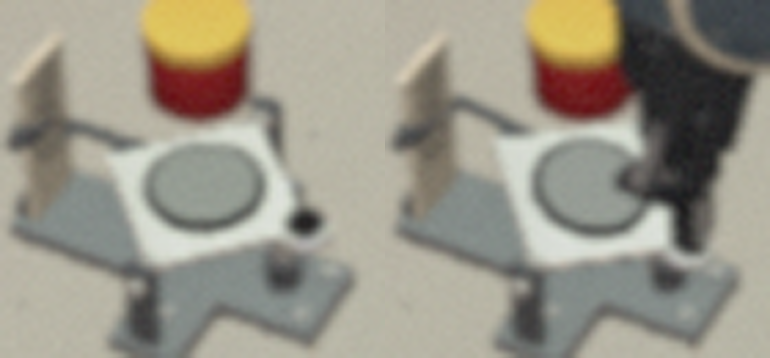

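View pics/w2.png

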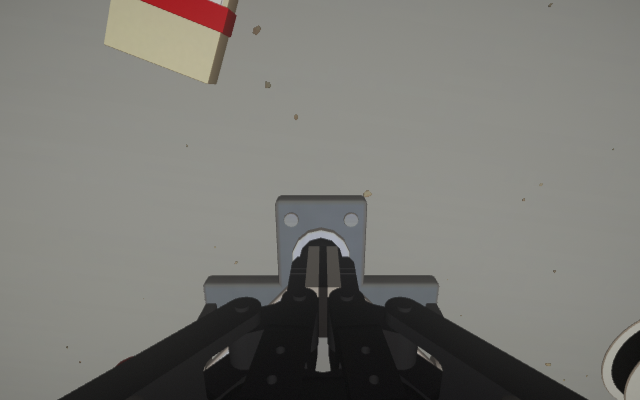

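```bash
python3 -m handwheel '[255,0,0,0.001,0,0,0, 255,0,0,0.001,0,0,0, 255,0,0,0.001,0,0,0, 255,0,0,0.001,0,0,0, 255,0,0,0.001,0,0,0, 255,0,0,0.001,0,0,0, 255,0,0,0.001,0,0,0, 255,0,0,0.001,0,0,0]'; python3 - <<'E'
from h import *
from bench import imaging
t=imaging.grab_frame("top"); s=imaging.grab_frame("side"); s0=dict(np.load("/tmp/side0.npz")); s2=dict(np.load("/tmp/s2.npz"))
# image shift of pointer patch (x246..266,y200..210 region) and of the mount foot/scale patch by template match
def shift(A,B,box,r=10):
    x0,y0,x1,y1=box; a=cv2.resize(A["frame"][y0:y1,x0:x1],None,fx=8,fy=8,interpolation=cv2.INTER_CUBIC)
    b=cv2.resize(B["frame"][y0-r:y1+r,x0-r:x1+r],None,fx=8,fy=8,interpolation=cv2.INTER_CUBIC)
    _,v,_,l=cv2.minMaxLoc(cv2.matchTemplate(b,a,cv2.TM_CCOEFF_NORMED)); return round(v,3),(np.array(l)/8-r).tolist()
for B in (s2,s): print("scale+foot",shift(s0,B,(241,184,252,222)),"foot",shift(s0,B,(258,226,276,245)),"ptr",shift(s0,B,(252,198,262,207)))
# predicted image motion of tip for given rise
def proj(f,p):
    c=rot(f["rotation"]).inv().apply(np.array(p)-f["origin"]); return (f["K"]@(c/c[2]))[:2]
a=proj(s,(.625,.2886,.062))
for h in (18,20,22,24): th=np.arcsin(h/93); x=.093*(np.cos(th)-1); print(h,(proj(s,(.625+.99*x,.2886+.14*x,.062+h/1e3))-a).round(2))
print(a)
E
python3 go.py .4716 .2674 .06
```

```text
time: 6.42
tool_pos: [0.4722, 0.2674, 0.0599]
ee_rot: [0.001, -0.071, 0.997, 0.001]
force: [-3.9, 0.1, 5.6]
width: 0.002
grasp_force: 2.9
scale+foot (0.994, [0.0, 0.0]) foot (0.993, [0.0, 0.125]) ptr (0.98, [-0.5, -4.125])
scale+foot (0.994, [0.0, 0.0]) foot (0.992, [0.0, 0.125]) ptr (0.954, [-0.5, -4.375])
18 [ 0.08 -4.03]
20 [ 0.15 -4.46]
22 [ 0.23 -4.89]
24 [ 0.33 -5.31]
[250.97793002 205.47831466]
6.525 [0.4722 0.2674 0.0599] shift [ 0.0006  0.0001 -0.0001] turn [ 0.12  0.08 -0.01] F [-3.51  0.71  6.02] w -0.001
```

```bash
python3 -m handwheel '[255,0,0,0.001,0,0,0, 255,0,0,0.001,0,0,0, 255,0,0,0.001,0,0,0, 255,0,0,0.001,0,0,0, 255,0,0,0.001,0,0,0, 255,0,0,0.001,0,0,0, 255,0,0,0.001,0,0,0, 255,0,0,0.001,0,0,0]'; python3 -m handwheel '[255,0,0,-0.008,0,0,0, 255,0,0,-0.016,0,0,0, 255,0,0,-0.04,0,0,0, 255,0,0,-0.09,0,0,0, 255,0,0,-0.14,0,0,0, 255,0,0,-0.14,0,0,0, 255,0,0,-0.14,0,0,0, 255,0,0,-0.14,0,0,0]'; python3 - <<'E'
from h import *
from bench import imaging
s=imaging.grab_frame("side"); s0=dict(np.load("/tmp/side0.npz"))
a=s0["frame"][180:245,240:310].astype(int); b=s["frame"][180:245,240:310].astype(int); d=np.abs(a-b).max(2)
print("diff max/mean",d.max(),d.mean(), "px>40:",(d>40).sum())
p=np.hstack([cv2.resize(i.astype(np.uint8),None,fx=5.5,fy=5.5,interpolation=cv2.INTER_CUBIC) for i in (a,b)]); cv2.imwrite("pics/s3.png",p)
E
```

```text
time: 7.52
tool_pos: [0.4723, 0.2674, 0.0589]
ee_rot: [0.001, -0.071, 0.997, 0.001]
force: [-3.4, 1.0, 6.6]
width: 0.002
grasp_force: 3.0
time: 8.52
tool_pos: [0.4716, 0.2665, 0.1974]
ee_rot: [-0.0, -0.071, 0.997, 0.0]
force: [0.3, -0.2, -0.7]
width: -0.001
grasp_force: 0.0
diff max/mean 156 4.96065934065934 px>40: 97
```

View pics/s3.png

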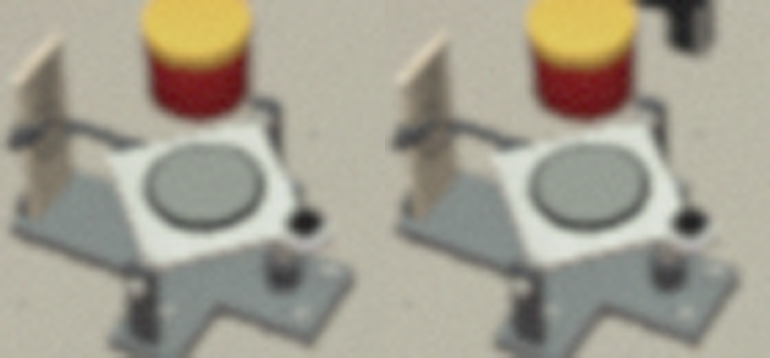

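The plate is back level, the mount, scale and tin look the same as before, and the fingers are clear of everything. Handing in.

```bash
python3 -c "
from bench import bot
print(bot.finish_job())"
```

```text
the job is handed in; nothing more can be done
None
```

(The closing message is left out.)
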